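# Find the tight spot of a sample carousel

## Robot

A 6-joint arm with a two-finger parallel gripper is mounted at the origin on a cart in front of the work surface, level with it; the furniture and walls round the work are solid. World frame = base frame: x ahead of the robot, y to its left, z up, the work surface at z = 0. Lengths are in mm, angles in rad, forces in N, time in s.
With the tool pointing down it reaches from about 400 to 925 mm from the base axis. Payload 12.5 kg.
Tool frame: the origin (TCP) lies at the very end of the fingers, on their centre line; the grasp point (between the pads) lies 19 mm behind it; z points along the fingers, y is the line along which they close (so a half turn about z gives the same grasp; the last joint's range is limited). The gripper opens to 95 mm and grips with 3 to 60 N. Pads are 20 mm wide; open, the fingers measure 119 mm over their backs; the gripper's body (75 mm by 180 mm) begins 59 mm behind the grasp point.
Start: joints at [1.239, 0.491, 1.559, -0, 1.092, -0.106], TCP at [139.91, 609.157, 214.661] pointing down, gripper open.
Joint ranges: [-3.1, 3.1], [-0.84, 2.19], [0.05, 2.79], [-1.13, 4.28], [0.06, 2.93], [-2.69, 2.69]. Speed limits (rad/s): [2.22, 2.22, 2.79, 3.14, 3.14, 3.14].

## Interface

Orientations are given as [roll, pitch, yaw] about the fixed x, y, z axes, in that order (R = Rz(yaw) Ry(pitch) Rx(roll)).
In Python, from cell import state, imaging, env, spot_in, mark_of gives the robot as it stands. The module is installed in compiled form; this text tells all that it offers.
- The arm moves only by the tool step_arm, never from a script. Its argument "increments" is a list of rows, each an object with "slide": the shift along the tool's x, y, z in m, a list of three; "roll": the turn about the tool's z in rad. A call has 1 to 5 rows; each row is the pose to reach, as a shift and turn from the pose commanded when the call began, along the tool's axes at that moment; what a row does not reach only later rows make up. A row lasts 1/8 s, in which the tool goes at most 62.5 mm and 10.7 degrees, less where a joint would pass 70% of its speed; a pose out of reach is approached as far as the arm can. A call with a gripper value outside its range is refused whole. "fingers" is the opening, from 0 (shut) to 1 (fully open), set as the call begins (left out, the last holds). The fingers move at their own pace and stop on an object; the grip force is fixed at half the most. Time passes only in rows, so rows that repeat a pose let the fingers close. It gives the time, the measured TCP pose, the force, the opening and the grip force at its end, in the units of the state.
- state(): the state, without advancing time (a new reading comes with each control period).
- imaging.read_camera(name): name is "scene" or "top" or "wrist"; returns a dict with "color" (400x640x3 uint8, red, green, blue), "z_map" (400x640 float32, mm along the optical axis (not along the pixel's ray), 0 where there is no reading), "intrinsics" (3x3 intrinsics, pixels), "distortion" ([k1, k2, p1, p2, k3] as OpenCV has them; the pictures are not rectified), "camera_from_world" (4x4, takes a point from world to camera coordinates). Camera axes: x right, y up, looking along -z (the intrinsics and any distortion apply to the point x, -y, -z); pixel columns grow to the right and rows downward; lengths in mm; the calibration is good to about 2 mm. A picture is of the moment at which its call begins.
- env.job_done(): hands the job in; it is judged then, once.
Trained networks look in the newest picture that a camera, given by its name, has taken for a name from the list of things; names that differ only in an ending like _2 or _b are one class to them, and where a whole thing is asked for, a point or a joint stands for the part that bears it (a point fixed in the world has none). Each returns a list of dicts, best first, with "confidence" (0 to 1); they miss things now and then, are a little off and sometimes report something else, mostly with a low value. They report only what shows in the picture. A call takes as long as a camera call.
- spot_in(camera, target): "bbox" ([left, top, right, bottom] in pixels, round what is visible of it).
- mark_of(camera, target): "uv" ([column, row] in pixels: a listed point, or the origin of a listed thing).
The state is a dict: "t": time; "joints": joint angles; "qvel": joint speeds; "tau": joint torques, N m; "eef_pos": TCP position; "tcp_rot": TCP orientation; "ft_force": force on the tool from outside, world axes, zero at the start; "moment": the same for the moment, N m; "opening": opening from 0.0 (shut) to 1.0 (fully open); "grip_force": force on a finger pad.
Only numpy, scipy, OpenCV 4.12 (cv2) and the standard library are available. Lean on these libraries where they do the work, as an engineer would, in place of code of your own. Each camera call takes 0.05 s, during which the arm holds its last target. There are 200 camera calls.

## Task

The white tube carousel with the orange knob rubs at one place in its turn. Turn it slowly by its orange knob until you feel it clearly drag, and leave it standing there, dragging, with the knob let go; leave the carousel with the blue knob as it is.

Things in the scene. Friction and masses are not known exactly. Their poses are not given: they have to be found in the camera images.
- orange_hub (a point): On the upright axis of the carousel that rubs, top of its low aluminium hub, 54 mm above the bench. Grey base fixed to the bench; white wheel 160 mm across with orange rim band, top face 46 mm above the bench, ring of tube holes with low orange caps (6 mm), one orange crank knob near the rim. The wheel turns either way, more than a full turn, and stays where it is left.
- orange_knob (a point): Top centre of the orange crank knob, 98 mm above the bench: an upright round sleeve 18 mm across, 47 mm tall, spinning freely on its pin, so it can be held or pushed along its circle without turning the hand. Its axis is 66 mm from the wheel's axis. Site x points outward from the hub, z up. Where the wheel is free, about 0.3 N at the knob turns it.
- orange_pad (a joint): How far (m) the sprung pad hidden under the orange wheel is pressed: 0 while the wheel is free, up to 0.0025 in the middle of the rub. The rub begins, unseen, 25 to 140 degrees anticlockwise (from above) of the knob's start; over some 45 degrees of turn the push needed at the knob rises to about 16 N and falls again.
- blue_knob (a point): Top centre of the upright blue crank knob of the second carousel, which is of the same make and size but has blue caps, rim band and knob. It turns freely and is to be left as it is.

How it is judged:
By the outcome, as a careful person would: the job done as asked, in the order asked, and still so for the second after the job is handed in, with the robot touching nothing.
It also fails if it takes over 48 s, if anything falls off the work surface, if the arm or the gripper's body presses on something with over 40 N, if the wrist force passes 120 N, or if a joint passes its speed limit or range.

## Working session

There is one attempt and no reset: what is moved stays moved. The work goes in short steps, Python scripts to look and compute and a tool call to move; the robot and the scene stay as the last step left them, time stands still between calls to the robot, and variables do not carry over. Pictures are saved under pics/ and viewed, at most 10 in all, crops included, and the job is handed in when it is done.

Besides the shell and the picture viewer there is one more tool, called after "Request:" in YAML: its name, and indented under it one key for each argument. step_arm: Moves the arm, as the interface text tells. Its arguments: {"type":"object","properties":{"increments":{"type":"array"},"fingers":{"type":"number"}},"required":["increments"]}

```bash
mkdir -p pics
cat > h.py <<'E'
import numpy as np, cv2
from cell import state, imaging, env, spot_in, mark_of
def ray(c,uv):
    K=np.array(c["intrinsics"],float);D=np.array(c["distortion"],float)
    p=cv2.undistortPoints(np.array([[uv]],float),K,D)[0,0]
    T=np.array(c["camera_from_world"],float);R=T[:3,:3];o=-R.T@T[:3,3]
    return o,R.T@np.array([p[0],-p[1],-1.])
def at_z(c,uv,z):
    o,d=ray(c,uv);return o+d*(z-o[2])/d[2]
def save(c,n): cv2.imwrite(f"pics/{n}.png",c["color"][:,:,::-1])
E
python3 - <<'E'
from h import *
s=state();print({k:np.round(v,3) for k,v in s.items()})
for n in("top","scene"):
    c=imaging.read_camera(n);save(c,n+"0")
    for t,z in(("orange_hub",54),("orange_knob",98),("blue_knob",98)):
        for m in mark_of(n,t)[:2]:
            u=m["uv"];print(n,t,np.round(u,1),round(m["confidence"],2),np.round(at_z(c,u,z),1))
E
```

```text
{'t': np.float64(0.0), 'joints': array([ 1.239,  0.492,  1.559, -0.   ,  1.092, -0.106]), 'qvel': array([ 0.   ,  0.   , -0.001, -0.   ,  0.001, -0.   ]), 'tau': array([-1.0000e-03, -6.1263e+01, -2.5818e+01,  6.9000e-02,  4.8000e-02,
       -0.0000e+00]), 'eef_pos': array([139.789, 608.903, 214.049]), 'tcp_rot': array([-3.14 , -0.   ,  2.916]), 'ft_force': array([-0.377,  0.095,  0.586]), 'moment': array([0.018, 0.012, 0.012]), 'grip_force': np.float64(0.0), 'opening': np.float64(1.0)}
top orange_hub [262.7 199.7] 0.78 [504.7 237.2  54. ]
top orange_knob [287.5 187.6] 0.73 [528.3 177.9  98. ]
top blue_knob [419.8 198.9] 0.69 [ 498.  -112.4   98. ]
scene orange_hub [266.8 203.9] 0.63 [499.8 226.7  54. ]
```

View pics/top0.png

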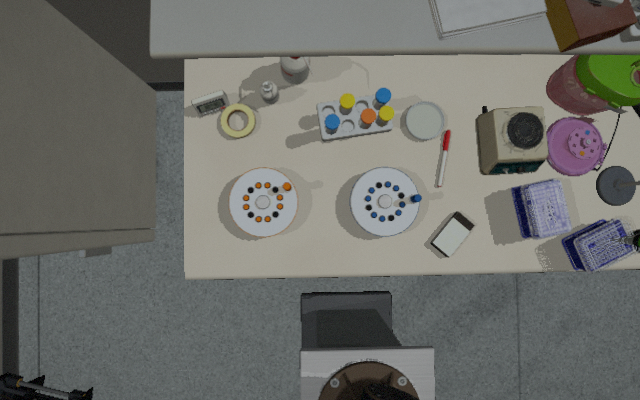

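View pics/scene0.png

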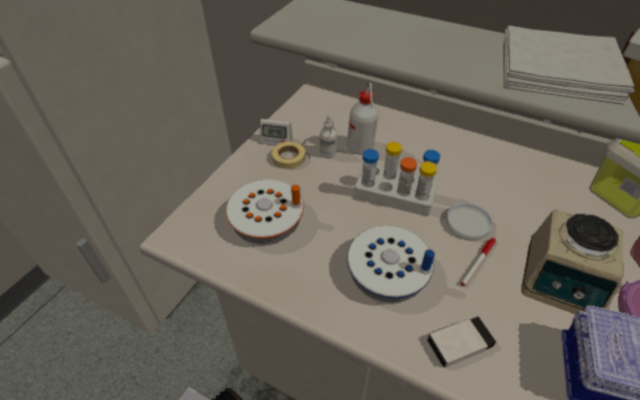

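The top view shows the orange carousel at (263,200) with its knob at about (288,187), and the blue one at (385,201). The scene view shows the orange knob's top at about (296,188). Next I'll refine the hub and knob positions and check the cabinet's clearance.

Run:
```python
from h import *
for n,box,kb in(("top",(215,155,310,245),(278,178,298,196)),("scene",(215,170,310,250),(287,180,305,210))):
    c=imaging.read_camera(n);im=c["color"].astype(int)
    r,g,b=im[...,0],im[...,1],im[...,2]
    x0,y0,x1,y1=kb
    m=np.zeros(r.shape,bool);m[y0:y1,x0:x1]=((r-b>80)&(r-g>50))[y0:y1,x0:x1]
    v,u=np.nonzero(m);print(n,"knob px",u.min(),u.max(),v.min(),v.max(),u.mean(),v.mean())
    T=np.array(c["camera_from_world"]);o=-T[:3,:3].T@T[:3,3];print("cam",o.round())
    # cloud
    U,V=np.meshgrid(np.arange(640),np.arange(400))
    p=cv2.undistortPoints(np.stack([U.ravel(),V.ravel()],1).astype(float)[:,None],np.array(c["intrinsics"],float),np.array(c["distortion"],float))[:,0]
    Z=c["z_map"].ravel().astype(float)
    P=np.stack([p[:,0]*Z,-p[:,1]*Z,-Z],1);W=((P-T[:3,3])@T[:3,:3]);ok=Z>0
    W[~ok]=np.nan;W=W.reshape(400,640,3)
    k=W[m];k=k[k[:,2]>88];print("knob top pts",len(k),np.nanmean(k,0).round(1),np.nanmax(W[m][:,2]))
    x0,y0,x1,y1=box;w=W[y0:y1,x0:x1].reshape(-1,3)
    w=w[(w[:,2]>38)&(w[:,2]<52)]
    (cx,cy),rad=cv2.minEnclosingCircle(w[:,:2].astype(np.float32));print("wheel",len(w),cx,cy,rad,np.median(w,0).round(1))
    a=W[(W[...,2]>130)];a=a[(a[:,0]<650)&(a[:,0]>100)&(a[:,1]>100)]
    if len(a):print("tall",len(a),a.min(0).round(),a.max(0).round())
```

```text
top knob px 279 290 183 195 286.27659574468083 186.4255319148936
cam [ 456.  120. 1187.]
knob top pts 42 [532.  180.4  97.2] 103.14596531405127
wheel 3537 500.8297424316406 238.98426818847656 80.79470825195312 [498.8 238.9  45.9]
tall 3693 [130. 517. 130.] [650. 778. 464.]
scene knob px 292 299 185 203 295.5229357798165 193.27522935779817
cam [  14. -156.  707.]
knob top pts 50 [531.3 176.   94.8] 99.83477049343873
wheel 3307 500.6549987792969 234.95494079589844 81.82085418701172 [489.2 230.8  45.5]
tall 11597 [384. 752. 130.] [650. 838. 373.]
```

Request:
step_arm:
  increments:
    - {"slide": [-0.048, -0.033, 0], "roll": 0}
    - {"slide": [-0.096, -0.066, 0], "roll": 0}
    - {"slide": [-0.144, -0.1, 0], "roll": 0}
    - {"slide": [-0.192, -0.133, 0], "roll": 0}
    - {"slide": [-0.24, -0.166, 0], "roll": 0}

```text
t: 1.12
eef_pos: [337.7, 392.2, 214.9]
tcp_rot: [3.141, 0.0, 2.916]
ft_force: [0.7, 0.9, 0.7]
opening: 1.004
grip_force: 0.0
```

Request:
step_arm:
  increments:
    - {"slide": [-0.048, -0.033, 0], "roll": -0.15}
    - {"slide": [-0.096, -0.066, 0], "roll": -0.3}
    - {"slide": [-0.144, -0.1, 0], "roll": -0.45}
    - {"slide": [-0.192, -0.133, 0], "roll": -0.6}
    - {"slide": [-0.238, -0.166, 0], "roll": -0.75}

```text
t: 1.75
eef_pos: [532.7, 176.9, 214.8]
tcp_rot: [-3.142, 0.001, -2.613]
ft_force: [-0.1, 0.9, -0.1]
opening: 1.001
grip_force: 0.0
```

Request:
step_arm:
  increments:
    - {"slide": [0, 0, 0], "roll": 0}
    - {"slide": [0, 0, 0], "roll": 0}

```text
t: 2.0
eef_pos: [531.1, 178.6, 214.5]
tcp_rot: [3.141, -0.0, -2.619]
ft_force: [-0.9, 0.3, -0.5]
opening: 1.001
grip_force: 0.0
```

Request:
step_arm:
  increments:
    - {"slide": [0, 0, 0.04], "roll": 0}
    - {"slide": [0, 0, 0.08], "roll": 0}
    - {"slide": [0, 0, 0.11], "roll": 0}
    - {"slide": [0, 0, 0.135], "roll": 0}
    - {"slide": [0, 0, 0.152], "roll": 0}

```text
t: 2.62
eef_pos: [530.5, 179.7, 61.8]
tcp_rot: [3.141, -0.001, -2.617]
ft_force: [-0.2, 0.7, 0.4]
opening: 1.0
grip_force: 0.0
```

Request:
step_arm:
  increments:
    - {"slide": [0, 0, 0], "roll": 0}
  fingers: 0.3

```text
t: 2.75
eef_pos: [530.7, 179.2, 62.0]
tcp_rot: [3.141, -0.001, -2.617]
ft_force: [-0.1, -0.6, 0.7]
opening: 0.944
grip_force: 0.0
```

Run:
```python
from h import *
c=imaging.read_camera("scene");cv2.imwrite("pics/s1.png",cv2.resize(c["color"][120:280,180:420,::-1],(720,480)))
```

```text
(no output)
```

View pics/s1.png

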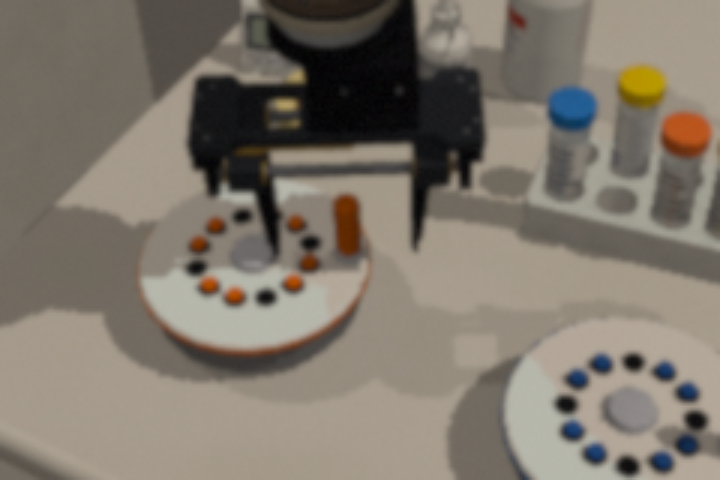

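The knob, at crop pixel (347,225), sits midway between the fingertips at (270,250) and (417,245), so I'll close.

Request:
step_arm:
  increments:
    - {"slide": [0, 0, 0], "roll": 0}
    - {"slide": [0, 0, 0], "roll": 0}
    - {"slide": [0, 0, 0], "roll": 0}
    - {"slide": [0, 0, 0], "roll": 0}
    - {"slide": [0, 0, 0], "roll": 0}
  fingers: 0.1

```text
t: 3.42
eef_pos: [531.5, 178.5, 62.7]
tcp_rot: [3.142, 0.0, -2.618]
ft_force: [0.7, -0.4, 0.1]
opening: 0.38
grip_force: 0.0
```

Request:
step_arm:
  increments:
    - {"slide": [0, 0, 0], "roll": 0}
    - {"slide": [0, 0, 0], "roll": 0}
    - {"slide": [0, 0, 0], "roll": 0}
    - {"slide": [0, 0, 0], "roll": 0}

```text
t: 3.92
eef_pos: [532.0, 178.1, 62.7]
tcp_rot: [-3.141, 0.001, -2.617]
ft_force: [2.6, -4.8, -0.2]
opening: 0.186
grip_force: 30.0
```

```bash
cat > t.py <<'E'
import numpy as np,sys
a0,st,n=map(float,sys.argv[1:4]);r=float(sys.argv[4]) if len(sys.argv)>4 else 66
p=lambda a:r*np.array([np.sin(np.radians(a-120)),np.cos(np.radians(a-120))])
for j in range(int(n)):
    b=a0+5*j*st;print(b,"->",b+5*st,[tuple((p(b+k*st)-p(b)).round(1)) for k in range(1,6)])
E
python3 t.py -63 2.5 14
```

```text
-63.0 -> -50.5 [(np.float64(-2.9), np.float64(-0.1)), (np.float64(-5.8), np.float64(-0.1)), (np.float64(-8.6), np.float64(0.1)), (np.float64(-11.5), np.float64(0.4)), (np.float64(-14.3), np.float64(0.8))]
-50.5 -> -38.0 [(np.float64(-2.8), np.float64(0.5)), (np.float64(-5.6), np.float64(1.2)), (np.float64(-8.4), np.float64(2.0)), (np.float64(-11.1), np.float64(2.9)), (np.float64(-13.8), np.float64(3.9))]
-38.0 -> -25.5 [(np.float64(-2.6), np.float64(1.1)), (np.float64(-5.2), np.float64(2.4)), (np.float64(-7.8), np.float64(3.8)), (np.float64(-10.3), np.float64(5.2)), (np.float64(-12.7), np.float64(6.8))]
-25.5 -> -13.0 [(np.float64(-2.3), np.float64(1.7)), (np.float64(-4.6), np.float64(3.5)), (np.float64(-6.8), np.float64(5.3)), (np.float64(-8.9), np.float64(7.3)), (np.float64(-10.9), np.float64(9.4))]
-13.0 -> -0.5 [(np.float64(-1.9), np.float64(2.1)), (np.float64(-3.7), np.float64(4.4)), (np.float64(-5.5), np.float64(6.7)), (np.float64(-7.1), np.float64(9.1)), (np.float64(-8.6), np.float64(11.5))]
-0.5 -> 12.0 [(np.float64(-1.4), np.float64(2.5)), (np.float64(-2.7), np.float64(5.1))
[... 990 characters left out ...]
)), (np.float64(5.0), np.float64(7.0)), (np.float64(6.9), np.float64(9.2)), (np.float64(8.9), np.float64(11.3))]
74.5 -> 87.0 [(np.float64(2.1), np.float64(2.0)), (np.float64(4.2), np.float64(3.9)), (np.float64(6.4), np.float64(5.7)), (np.float64(8.7), np.float64(7.5)), (np.float64(11.1), np.float64(9.1))]
87.0 -> 99.5 [(np.float64(2.4), np.float64(1.5)), (np.float64(5.0), np.float64(2.9)), (np.float64(7.5), np.float64(4.2)), (np.float64(10.2), np.float64(5.4)), (np.float64(12.8), np.float64(6.5))]
99.5 -> 112.0 [(np.float64(2.7), np.float64(0.9)), (np.float64(5.5), np.float64(1.8)), (np.float64(8.3), np.float64(2.5)), (np.float64(11.1), np.float64(3.1)), (np.float64(13.9), np.float64(3.5))]
```

Request:
step_arm:
  increments:
    - {"slide": [-0.0029, -0.0001, 0], "roll": 0}
    - {"slide": [-0.0058, -0.0001, 0], "roll": 0}
    - {"slide": [-0.0086, 0.0001, 0], "roll": 0}
    - {"slide": [-0.0115, 0.0004, 0], "roll": 0}
    - {"slide": [-0.0143, 0.0008, 0], "roll": 0}

```text
t: 4.55
eef_pos: [543.6, 186.6, 62.7]
tcp_rot: [3.142, 0.0, -2.617]
ft_force: [1.5, -2.9, -0.5]
opening: 0.182
grip_force: 30.0
```

Request:
step_arm:
  increments:
    - {"slide": [-0.0028, 0.0005, 0], "roll": 0}
    - {"slide": [-0.0056, 0.0012, 0], "roll": 0}
    - {"slide": [-0.0084, 0.002, 0], "roll": 0}
    - {"slide": [-0.0111, 0.0029, 0], "roll": 0}
    - {"slide": [-0.0138, 0.0039, 0], "roll": 0}

```text
t: 5.18
eef_pos: [553.1, 197.1, 62.6]
tcp_rot: [3.141, -0.001, -2.617]
ft_force: [-2.6, 1.8, 1.5]
opening: 0.186
grip_force: 30.0
```

Request:
step_arm:
  increments:
    - {"slide": [-0.0024, 0.0012, 0], "roll": 0}
    - {"slide": [-0.0048, 0.0026, 0], "roll": 0}
    - {"slide": [-0.0073, 0.004, 0], "roll": 0}
    - {"slide": [-0.0097, 0.0055, 0], "roll": 0}
    - {"slide": [-0.012, 0.0071, 0], "roll": 0}

```text
t: 5.8
eef_pos: [559.9, 209.1, 62.6]
tcp_rot: [3.141, -0.001, -2.617]
ft_force: [-5.0, 2.5, 3.8]
opening: 0.183
grip_force: 30.0
```

Request:
step_arm:
  increments:
    - {"slide": [-0.002, 0.002, 0], "roll": 0}
    - {"slide": [-0.004, 0.004, 0], "roll": 0}
    - {"slide": [-0.0062, 0.006, 0], "roll": 0}
    - {"slide": [-0.0083, 0.0082, 0], "roll": 0}
    - {"slide": [-0.0103, 0.0104, 0], "roll": 0}

```text
t: 6.42
eef_pos: [564.1, 223.2, 62.6]
tcp_rot: [-3.142, 0.0, -2.617]
ft_force: [-2.1, 0.0, 2.0]
opening: 0.181
grip_force: 30.0
```

Request:
step_arm:
  increments:
    - {"slide": [-0.0018, 0.0021, 0], "roll": 0}
    - {"slide": [-0.0036, 0.0044, 0], "roll": 0}
    - {"slide": [-0.0053, 0.0068, 0], "roll": 0}
    - {"slide": [-0.0069, 0.0092, 0], "roll": 0}
    - {"slide": [-0.0084, 0.0116, 0], "roll": 0}

```text
t: 7.05
eef_pos: [565.3, 237.4, 62.6]
tcp_rot: [3.141, -0.0, -2.617]
ft_force: [-3.4, -0.2, 3.8]
opening: 0.182
grip_force: 30.0
```

Request:
step_arm:
  increments:
    - {"slide": [-0.0012, 0.0026, 0], "roll": 0}
    - {"slide": [-0.0024, 0.0053, 0], "roll": 0}
    - {"slide": [-0.0035, 0.008, 0], "roll": 0}
    - {"slide": [-0.0045, 0.0108, 0], "roll": 0}
    - {"slide": [-0.0053, 0.0135, 0], "roll": 0}

```text
t: 7.68
eef_pos: [563.2, 251.8, 62.6]
tcp_rot: [3.142, -0.0, -2.617]
ft_force: [-3.4, -0.7, 3.6]
opening: 0.183
grip_force: 30.0
```

Request:
step_arm:
  increments:
    - {"slide": [-0.0007, 0.0028, 0], "roll": 0}
    - {"slide": [-0.0013, 0.0056, 0], "roll": 0}
    - {"slide": [-0.0018, 0.0085, 0], "roll": 0}
    - {"slide": [-0.0022, 0.0113, 0], "roll": 0}
    - {"slide": [-0.0024, 0.0142, 0], "roll": 0}

```text
t: 8.3
eef_pos: [558.1, 265.2, 62.6]
tcp_rot: [3.142, -0.0, -2.617]
ft_force: [-3.1, -2.7, 2.2]
opening: 0.185
grip_force: 30.0
```

Request:
step_arm:
  increments:
    - {"slide": [-0.0001, 0.0029, 0], "roll": 0}
    - {"slide": [-0.0001, 0.0057, 0], "roll": 0}
    - {"slide": [0.0, 0.0086, 0], "roll": 0}
    - {"slide": [0.0003, 0.0115, 0], "roll": 0}
    - {"slide": [0.0007, 0.0144, 0], "roll": 0}

```text
t: 8.93
eef_pos: [550.3, 277.3, 62.6]
tcp_rot: [-3.142, -0.0, -2.617]
ft_force: [-3.3, -3.5, 2.6]
opening: 0.185
grip_force: 30.0
```

Request:
step_arm:
  increments:
    - {"slide": [0.0005, 0.0028, 0], "roll": 0}
    - {"slide": [0.0012, 0.0056, 0], "roll": 0}
    - {"slide": [0.002, 0.0084, 0], "roll": 0}
    - {"slide": [0.003, 0.0112, 0], "roll": 0}
    - {"slide": [0.004, 0.0139, 0], "roll": 0}

```text
t: 9.55
eef_pos: [540.9, 286.6, 62.7]
tcp_rot: [-3.14, 0.001, -2.617]
ft_force: [2.3, -10.0, 1.1]
opening: 0.184
grip_force: 30.0
```

Request:
step_arm:
  increments:
    - {"slide": [0.0007, 0.0013, 0], "roll": 0}
    - {"slide": [0.0014, 0.0026, 0], "roll": 0}
    - {"slide": [0.0021, 0.0038, 0], "roll": 0}
    - {"slide": [0.0028, 0.0051, 0], "roll": 0}
    - {"slide": [0.0028, 0.0051, 0], "roll": 0}

```text
t: 10.18
eef_pos: [536.2, 290.0, 62.7]
tcp_rot: [-3.14, 0.002, -2.617]
ft_force: [3.1, -6.8, -0.3]
opening: 0.184
grip_force: 30.0
```

Request:
step_arm:
  increments:
    - {"slide": [0.0008, 0.0012, 0], "roll": 0}
    - {"slide": [0.0016, 0.0024, 0], "roll": 0}
    - {"slide": [0.0023, 0.0037, 0], "roll": 0}
    - {"slide": [0.0031, 0.0049, 0], "roll": 0}

```text
t: 10.68
eef_pos: [531.8, 292.7, 62.8]
tcp_rot: [-3.14, 0.004, -2.617]
ft_force: [5.8, -6.4, -2.2]
opening: 0.185
grip_force: 30.0
```

Request:
step_arm:
  increments:
    - {"slide": [0.0007, 0.0009, 0], "roll": 0}
    - {"slide": [0.0014, 0.0018, 0], "roll": 0}
    - {"slide": [0.0021, 0.0028, 0], "roll": 0}
    - {"slide": [0.0028, 0.0037, 0], "roll": 0}

```text
t: 11.18
eef_pos: [527.7, 294.8, 62.8]
tcp_rot: [-3.14, 0.004, -2.617]
ft_force: [8.4, -5.7, -2.7]
opening: 0.184
grip_force: 30.0
```

Request:
step_arm:
  increments:
    - {"slide": [0.0007, 0.0009, 0], "roll": 0}
    - {"slide": [0.0014, 0.0018, 0], "roll": 0}
    - {"slide": [0.0021, 0.0028, 0], "roll": 0}
    - {"slide": [0.0028, 0.0037, 0], "roll": 0}

```text
t: 11.68
eef_pos: [523.3, 296.7, 62.8]
tcp_rot: [-3.14, 0.004, -2.618]
ft_force: [7.0, -3.9, -2.3]
opening: 0.183
grip_force: 30.0
```

Request:
step_arm:
  increments:
    - {"slide": [0.0007, 0.0009, 0], "roll": 0}
    - {"slide": [0.0015, 0.0018, 0], "roll": 0}
    - {"slide": [0.0023, 0.0026, 0], "roll": 0}

```text
t: 12.05
eef_pos: [520.0, 297.9, 62.8]
tcp_rot: [-3.141, 0.004, -2.618]
ft_force: [5.4, -2.9, -3.0]
opening: 0.181
grip_force: 30.0
```

Request:
step_arm:
  increments:
    - {"slide": [-0.0008, -0.001, 0], "roll": 0}
    - {"slide": [-0.0016, -0.0019, 0], "roll": 0}
    - {"slide": [-0.0024, -0.0028, 0], "roll": 0}
    - {"slide": [-0.0031, -0.0036, 0], "roll": 0}
    - {"slide": [-0.0037, -0.0044, 0], "roll": 0}

```text
t: 12.68
eef_pos: [522.6, 296.8, 62.7]
tcp_rot: [3.14, -0.0, -2.617]
ft_force: [-6.7, 7.3, 3.3]
opening: 0.188
grip_force: 30.0
```

Request:
step_arm:
  increments:
    - {"slide": [-0.0009, -0.0009, 0], "roll": 0}
    - {"slide": [-0.0018, -0.0018, 0], "roll": 0}
    - {"slide": [-0.0026, -0.0027, 0], "roll": 0}
    - {"slide": [-0.0034, -0.0036, 0], "roll": 0}
    - {"slide": [-0.0041, -0.0044, 0], "roll": 0}

```text
t: 13.3
eef_pos: [528.1, 294.6, 62.7]
tcp_rot: [3.14, -0.001, -2.617]
ft_force: [-7.3, 2.3, 4.3]
opening: 0.181
grip_force: 30.0
```

Request:
step_arm:
  increments:
    - {"slide": [0.0004, 0.0006, 0], "roll": 0}
    - {"slide": [0.0008, 0.0012, 0], "roll": 0}
    - {"slide": [0.0008, 0.0012, 0], "roll": 0}

```text
t: 13.68
eef_pos: [528.1, 294.6, 62.7]
tcp_rot: [-3.142, 0.0, -2.617]
ft_force: [-1.7, -1.8, 1.2]
opening: 0.182
grip_force: 30.0
```

Request:
step_arm:
  increments:
    - {"slide": [0, 0, 0], "roll": 0}
    - {"slide": [0, 0, 0], "roll": 0}
    - {"slide": [0, 0, 0], "roll": 0}
    - {"slide": [0, 0, 0], "roll": 0}
    - {"slide": [0, 0, 0], "roll": 0}
  fingers: 0.6

```text
t: 14.3
eef_pos: [527.9, 294.6, 62.6]
tcp_rot: [3.142, 0.0, -2.617]
ft_force: [-0.1, -0.1, -0.1]
opening: 0.593
grip_force: 0.0
```

Request:
step_arm:
  increments:
    - {"slide": [0, 0, -0.02], "roll": 0}
    - {"slide": [0, 0, -0.05], "roll": 0}
    - {"slide": [0, 0, -0.09], "roll": 0}
    - {"slide": [0, 0, -0.14], "roll": 0}
    - {"slide": [0, 0, -0.16], "roll": 0}

```text
t: 14.92
eef_pos: [528.5, 294.8, 225.7]
tcp_rot: [-3.141, 0.004, -2.617]
ft_force: [0.5, 0.4, -1.1]
opening: 0.597
grip_force: 0.0
```

Run:
```python
from h import *
c=imaging.read_camera("scene");cv2.imwrite("pics/s2.png",cv2.resize(c["color"][100:300,160:460,::-1],(780,520)))
for t,z in(("orange_hub",54),("orange_knob",98),("blue_knob",98)):
    for m in mark_of("scene",t)[:1]: print(t,np.round(m["uv"],1),m["confidence"],np.round(at_z(c,m["uv"],z),1))
print(state()["eef_pos"],state()["ft_force"])
```

```text
orange_hub [265.2 203.9] 0.68 [498.3 229.6  54. ]
orange_knob [244.6 170.1] 0.56 [526.4 293.2  98. ]
blue_knob [428.9 252.7] 0.67 [ 499.9 -110.    98. ]
[527.63875031 294.46401103 222.01158595] [-0.4334703   0.5507062  -0.56060461]
```

View pics/s2.png

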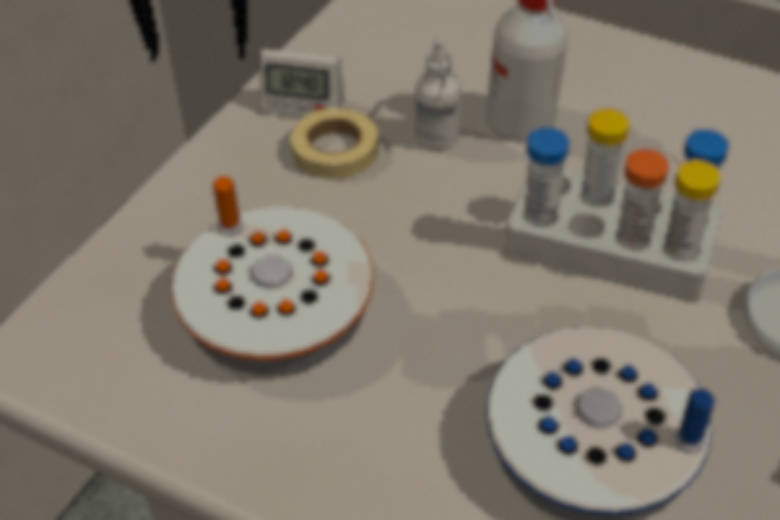

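The orange knob stands at crop (225,200), which works out to about (526,293) mm, where I let it go. The hand is clear above, and the blue carousel hasn't moved, with its knob at (697,415).

```bash
python3 -c "
from cell import env;print(env.job_done())"
```

```text
the job is handed in; nothing more can be done
None
```

I turned the orange carousel about 127° anticlockwise and left it standing there, dragging, with the knob let go; the job is handed in. The push peaked at about 10 N (not the 16 N given), so I went slightly past that and turned back to it. The blue carousel wasn't touched.

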